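Load a bracket hook and hold a dial gauge on its measuring pad

TASK

Check the bracket tester under load: hang the steel test weight by the window in its handle plate on the tester's hook arm and let go of it. Then take the dial gauge out of its wooden stand and hold it square to the sloping pad on top of the tester, the plunger's tip inside the marked ring and pressed gently in to about half of its 10 mm travel, without ramming it. Finish while still holding the gauge like that, with the weight hanging freely, and leave the other things on the desk alone.

Things in the scene. Friction and masses are not known exactly. Their poses are not given: they have to be found in the camera images.
- tester: bracket load tester, bolted down: dark base plate 200 x 120 x 12 mm, origin under its centre, z up. A grey column 45 x 50 mm at x = +30 mm of the tester carries a sloping pad; from the column a level steel hook arm runs along the tester's -x to x = -130 mm, where its tip turns up
- hook (a point): point on top of the hook arm, at x = -85 mm of the tester, 150 mm above the desk; a good place for the weight; axes as the tester's. The arm is a round bar 10 mm thick, free from 93 mm behind this point (the column) to the upturned tip 40 to 55 mm before it (towards -x), whose top is 14 mm higher
- spot (a point): centre of the marked ring (18 mm across) on the sloping aluminium pad, 60 x 60 mm, on top of the column, 190 mm above the desk, at x = +30 mm of the tester; z points square out of the pad: it leans 20 degrees from vertical towards the hook arm (the tester's -x); y is the tester's y
- weight: steel test weight, 0.5 to 0.72 kg, 108 mm high: dark foot block 44 (x) x 74 (y) x 30 mm and an upright handle plate 12 mm thick (x), 74 mm wide (y). A window 46 mm wide goes through the plate along x, 30 to 68 mm above the underside; above it a solid top bar, to 108 mm. Origin under the centre; a half turn about z makes no difference. Hung, its underside is 82 mm up
- handle (a point): centre of the weight's top bar, 88 mm above its underside, where it can be gripped across 12 mm (along the weight's x)
- window (a point): centre of the window in the weight's handle plate, 49 mm above the underside
- stand: wooden gauge stand, fixed block 75 x 75 x 55 mm, with a loose 19 mm hole right through its middle; origin at the centre of its underside
- gauge: dial gauge, 0.17 kg, upright in the stand: round aluminium case 54 mm across, 24 mm thick (along its x), white dial on the +x face; below it a shoulder 24 x 28 mm resting on the stand, a stem 10 mm thick and 25 mm long, and the plunger. Origin at the centre of the shoulder's underside (55 mm above the desk at the start), z along its axis from plunger to case
- dial (a point): centre of the gauge's round case, 36 mm above the gauge's origin; grip it here across the 24 mm thickness (along the gauge's x)
- tip (a point): end of the plunger's 8 mm ball, on the gauge's axis, 45 mm below the gauge's origin when the plunger is fully out (81 mm below the case centre); it moves in with the plunger
- plunger (a joint): how far the plunger is pushed in, m: 0 fully out, 0.010 is its stop; spring of 500 N/m with 0.5 N preload (about 3 N at half travel)
- tape: grey roll of packing tape lying flat, 76 mm across, 45 mm high; leave it alone; origin under its centre
- knobweight: small round steel weight with a knob on top, 44 mm across, 58 mm high, no window: not the test weight; leave it alone; origin under its centre
- screwdriver: screwdriver lying flat, 160 mm long; leave it alone
- mug: white mug, 80 mm across, 90 mm high; leave it alone; origin under its centre
- jar: brown glass jar with white cap, 72 mm across, 100 mm high; leave it alone; origin under its centre
- marker: black marker pen lying flat, 14 mm thick, 130 mm long; leave it alone
Things that resemble listed ones, but are neither listed nor needed, are in the scene too. What is shaped like the weight but blue is not meant. There is more than one size of the gauge; the one meant has the size given above.

How it is judged (in metres and radians):
On the way:
1. the test weight hangs by its window on the hook arm, let go and still (x of weight in the frame of tester between -0.132 and -0.02 m and y of weight in the frame of tester between -0.03 and 0.03 m and z of weight in the frame of tester between 0.065 and 0.095 m and contact force between weight and tester above 2 N and contact force between weight and the fingers below 0.1 N and linear speed of weight below 0.06 m/s), for 0.3 s.
At the end, for the whole second after the job is handed in: the weight hangs still on the hook arm (underside 65 to 95 mm up), untouched by the fingers; they hold the gauge still, its tip touching within 8 mm of the ring's centre, its axis within 8 degrees of square to the pad, the plunger pushed in 2 to 8.5 mm, under 10 N on the pad (all of step 1 and distance between tip and spot below 0.008 m and angle between the z axis of gauge and the z axis of spot, either way round below 0.14 rad and value of joint plunger between 0.002 and 0.0085 m and contact force between gauge and the fingers above 2 N and contact force between gauge and tester between 0.5 and 10 N and linear speed of gauge below 0.02 m/s and angle between gauge's own z axis and vertical below 0.6 rad); the arm keeps its last pose, push and grip.
It fails at once if the gauge is rammed against the tester (over 20 N) (contact force between gauge and tester above 20 N).
It fails at once if a bystander is pushed more than 50 mm (distance of any of tape, knobweight, screwdriver, mug, jar, marker from where it was at the start of the episode above 0.05 m).
It also fails if it takes over 56 s, if anything falls off the work surface, if the arm or the gripper's body presses on something with over 40 N, if the wrist force passes 120 N, or if a joint passes its speed limit or range.

ROBOT

A 6-joint arm with a two-finger parallel gripper is mounted at the origin on the work surface. World frame = base frame: x ahead of the robot, y to its left, z up, the work surface at z = 0. Lengths are in m, angles in degrees, forces in N, time in s.
With the tool pointing down it reaches from about 0.4 to 0.825 m from the base axis. Payload 7 kg.
Tool frame: the origin (TCP) lies between the finger pads; the fingertips stand 22 mm ahead of it and the grasp point (between the pads) lies 3 mm ahead of it; z points along the fingers, y is the direction in which the jaws open and shut (so a half turn about z gives the same grasp; the last joint's range is limited). The gripper opens to 88 mm and grips with 3 to 60 N. Pads are 19 mm wide; open, the fingers measure 130 mm over their backs; the gripper's body (78 mm by 193 mm) begins 47 mm behind the grasp point.
Start: joints at [-49.899, 20.546, 0.682, 0, -70.136, -16.507], TCP at [0.27, -0.619, 0.249] pointing down, gripper open.
Joint ranges: [-176.03, 176.03], [-82.01, 121.73], [-58.28, 71.71], [-173.87, 95.51], [-174.79, -0.11], [-173.66, 173.66]. Speed limits (degrees/s): [136.94, 136.94, 172.46, 180, 180, 180].

INTERFACE

Orientations are given as [roll, pitch, yaw] about the fixed x, y, z axes, in that order (R = Rz(yaw) Ry(pitch) Rx(roll)).
In Python, from plant import telemetry, cams, r gives the robot as it stands.
- The arm moves only by the tool carry_out, never from a script. Its argument "commands" is one flat list of numbers, 5 for each row, row after row: the shift along the world's x, y, z as a fraction of full scale, then the turn about the world's z as a fraction of full scale, then the gripper's target within -1 to 1 (shut at 1, half-way at 0, fully open at -1). In form: [x, y, z, turn, claw, x, y, z, turn, claw, ...]. A call has 1 to 8 rows; each row shifts and turns the commanded pose from where the row before left it; what a row does not reach is not made up. Full scale, the value 1, is 0.04 m for a shift and 4 degrees for a turn. A row lasts 1/10 s, in which the tool goes at most 50 mm and 8.59 degrees, less where a joint would pass 70% of its speed; a pose out of reach is approached as far as the arm can. A call with a number of a shift or a turn outside -1 to 1 is refused whole. A call with a gripper value outside its range is refused whole. The fingers move at their own pace and stop on an object; "grip_force" is the grip in N (left out, the last holds). Time passes only in rows, so rows that do not move let the fingers close. It gives the time, the measured TCP pose, the force and the opening at its end, in the units of the state.
- telemetry.get_state(): the state, without advancing time (a new reading comes with each control period).
- cams.capture(name): name is "scene" or "top" or "wrist"; returns a dict with "frame" (420x560x3 uint8, red, green, blue), "camera_matrix" (3x3 intrinsics, pixels), "camera_from_world" (4x4, takes a point from world to camera coordinates); the wrist camera has in their place "mount" (4x4, takes a point from camera to tool coordinates, whose origin is the TCP and whose axes are the flange's). Camera axes: x right, y down, z forward; pixel columns grow to the right and rows downward; lengths in m; the calibration is good to about 2 mm. A picture is of the moment at which its call begins: read the wrist's pose just before it. There is no depth.
- r.close_job(): hands the job in, once; it reports no verdict.
The state is a dict: "time_s": time; "joints": joint angles; "qd": joint speeds; "joint_torque": joint torques, N m; "tcp_pos": TCP position; "eef_rot": TCP orientation; "contact_force": force on the tool from outside, world axes, zero at the start; "moment": the same for the moment, N m; "gripper_width": finger opening in m.
Only numpy, scipy, OpenCV 4.12 (cv2) and the standard library are available. Lean on these libraries where they do the work, as an engineer would, in place of code of your own. Each camera call takes 0.05 s, during which the arm holds its last target. There are 200 camera calls.

## Working session

There is one attempt and no reset: what is moved stays moved. The work goes in short steps, Python scripts to look and compute and a tool call to move; the robot and the scene stay as the last step left them, time stands still between calls to the robot, and variables do not carry over. Pictures are saved under pics/ and viewed, about 8 in all and at most 12, crops included, and the job is handed in when it is done.

Besides the shell and the picture viewer there is one more tool, called after "Request:" by a JSON object that holds its "fn" and its "kwargs". carry_out: Moves the arm, as the interface text tells. Shift numbers are shares of 0.04 m and turn numbers shares of 4 degrees, none past 1 either way. Its arguments: {"type":"object","properties":{"commands":{"type":"array"},"grip_force":{"type":"number"}},"required":["commands"]}

```bash
mkdir -p pics
cat > h.py <<'E'
import numpy as np, cv2
from plant import telemetry, cams, r
from scipy.spatial.transform import Rotation as R
def cap(n):
    s=telemetry.get_state(); c=cams.capture(n)
    K=np.array(c["camera_matrix"])
    if n=="wrist":
        T=np.eye(4);T[:3,:3]=R.from_euler('xyz',s["eef_rot"],degrees=True).as_matrix();T[:3,3]=s["tcp_pos"]
        W=T@np.array(c["mount"])
    else: W=np.linalg.inv(np.array(c["camera_from_world"]))
    return cv2.cvtColor(c["frame"],cv2.COLOR_RGB2BGR),K,W
def ray(K,W,px):
    d=W[:3,:3]@np.linalg.inv(K)@np.array([px[0],px[1],1.]); return W[:3,3],d/np.linalg.norm(d)
def onz(K,W,px,z):
    o,d=ray(K,W,px); return o+d*(z-o[2])/d[2]
def proj(K,W,p):
    c=np.linalg.inv(W)@np.append(p,1); u=K@c[:3]; return u[:2]/u[2]
def tri(a,b):
    (o1,d1),(o2,d2)=a,b
    A=np.array([d1,-d2]).T; t=np.linalg.lstsq(A,o2-o1,rcond=None)[0]
    p,q=o1+t[0]*d1,o2+t[1]*d2; return (p+q)/2,np.linalg.norm(p-q)
E
python3 - <<'E'
from h import *
import pickle
print(telemetry.get_state())
D={}
for n in("scene","top","wrist"):
    D[n]=cap(n); cv2.imwrite(f"pics/{n}0.png",D[n][0]); print(n,D[n][1].round(1).tolist(),D[n][2].round(3).tolist())
pickle.dump(D,open("D0.pkl","wb"))
E
```

```text
{'time_s': 0.0, 'joints': array([-4.98993113e+01,  2.05913476e+01,  6.32005836e-01, -1.98127391e-02,
       -7.01365244e+01, -1.65078249e+01]), 'qd': array([ 0.12953295,  0.02267497, -0.01520611,  0.033235  , -0.03608281,
       -0.00834407]), 'joint_torque': array([-1.62929398e-03, -5.82717812e+01,  2.93046552e+01,  6.99687481e+00,
        6.84214581e-03, -1.89465595e-04]), 'tcp_pos': array([ 0.26995072, -0.61815386,  0.24761119]), 'eef_rot': array([ 1.79902793e+02, -9.38523270e-03, -1.56413876e+02]), 'contact_force': array([-0.62999254,  0.42895831, -0.04359924]), 'moment': array([-0.00117861,  0.01599961,  0.0287684 ]), 'gripper_width': 0.08789302902508515}
scene [[405.3, 0.0, 277.3], [0.0, 405.3, 204.9], [0.0, 0.0, 1.0]] [[-0.764, 0.484, -0.427, 1.003], [0.646, 0.58, -0.497, 0.573], [0.007, -0.655, -0.755, 1.016], [0.0, 0.0, 0.0, 1.0]]
top [[398.8, 0.0, 275.3], [0.0, 398.8, 208.6], [0.0, 0.0, 1.0]] [[0.024, -0.989, 0.146, 0.353], [-0.999, -0.027, -0.017, -0.028], [0.021, -0.146, -0.989, 1.098], [0.0, 0.0, 0.0, 1.0]]
wrist [[334.2, 0.0, 275.8], [0.0, 334.2, 211.4], [0.0, 0.0, 1.0]] [[-0.401, 0.881, 0.25, 0.203], [0.916, 0.385, 0.111, -0.648], [0.002, 0.274, -0.962, 0.384], [0.0, 0.0, 0.0, 1.0]]
```

View pics/scene0.png

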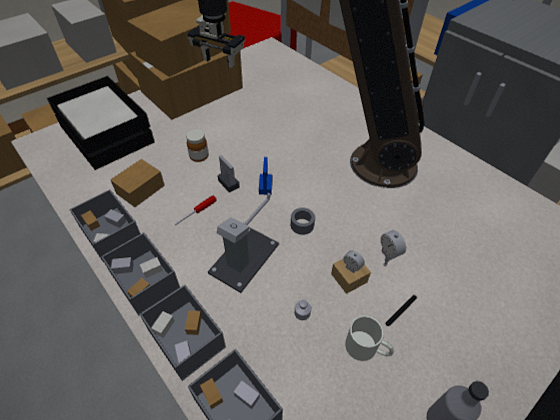

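View pics/top0.png

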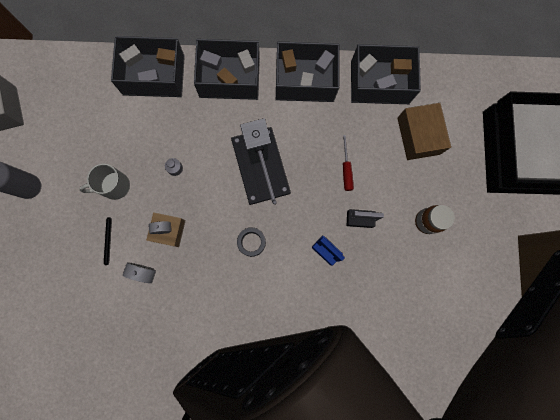

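Candidates:
- **Weight:** dark one at scene (228,175) / top (365,217). The blue one at scene (265,178) is not meant.
- **Gauge:** one in the stand at scene (352,262) / top (160,228), and a loose one at scene (393,245) / top (139,272).

Next is a close crop to check the choice.

Run:
```python
from h import *
import pickle
D=pickle.load(open("D0.pkl","rb"))
t,s=D["top"][0],D["scene"][0]
z=lambda im,x,y,w,h:cv2.resize(im[y:y+h,x:x+w],(400,300),interpolation=cv2.INTER_CUBIC)
a=np.hstack([z(t,210,112,100,75+0) if 0 else z(t,200,110,140,105),z(t,330,190,80,60)])
b=np.hstack([z(s,320,220,100,75),z(s,200,140,200//2,75)])
cv2.imwrite("pics/crop1.png",cv2.convertScaleAbs(np.vstack([a,b]),alpha=1.4))
```

```text
(no output)
```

View pics/crop1.png

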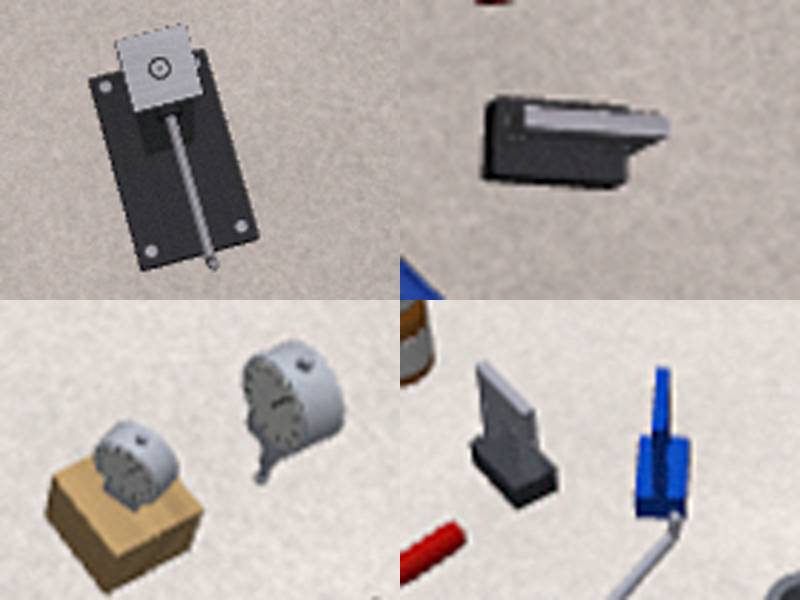

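Run:
```python
from h import *
import pickle
D=pickle.load(open("D0.pkl","rb"))
t,K,W=D["top"]; s,Ks,Ws=D["scene"]
spot=onz(K,W,(256,133.8),.19); tip=onz(K,W,(274.2,202.4),.164)
print("spot",spot,"armtip",tip,"dist",np.linalg.norm((tip-spot)[:2]),"yaw of +x",np.degrees(np.arctan2(*(spot-tip)[[1,0]])))
print("scene proj spot",proj(Ks,Ws,spot))
a,b=onz(K,W,(355,213.4),.105),onz(K,W,(383.6,215.6),.105)
print("bar",(a+b)/2,np.linalg.norm(a-b),"dir",np.degrees(np.arctan2(*(b-a)[[1,0]])))
hsv=cv2.cvtColor(t,cv2.COLOR_BGR2HSV)
m=cv2.inRange(hsv,(8,90,40),(25,255,255)); m[:200]=0;m[260:]=0;m[:,:130]=0;m[:,200:]=0
c=max(cv2.findContours(m,0,1)[0],key=cv2.contourArea); rc=cv2.minAreaRect(c); print("stand",rc)
p=np.array([onz(K,W,q,.055) for q in cv2.boxPoints(rc)]);print(p.round(4),p.mean(0))
cv2.imwrite("pics/g.png",cv2.resize(np.hstack([t[200:290,100:200],s[225:300,320:420].repeat(1,0) if 0 else s[215:305,320:420]]),(800,360),interpolation=cv2.INTER_CUBIC))
```

```text
spot [0.66481691 0.00641347 0.19      ] armtip [ 0.50603692 -0.04095526  0.164     ] dist 0.16569515016807515 yaw of +x 16.611387037966335
scene proj spot [233.33541066 224.03186691]
bar [ 0.49132417 -0.28242993  0.105     ] 0.07253890357309326 dir -92.8973654011672
stand ((164.98292541503906, 229.246337890625), (33.0357551574707, 28.5658016204834), 12.094758033752441)
[[0.4166 0.2882 0.055 ]
 [0.4901 0.2778 0.055 ]
 [0.474  0.1925 0.055 ]
 [0.4008 0.2037 0.055 ]] [0.44536898 0.24056119 0.055     ]
```

View pics/g.png

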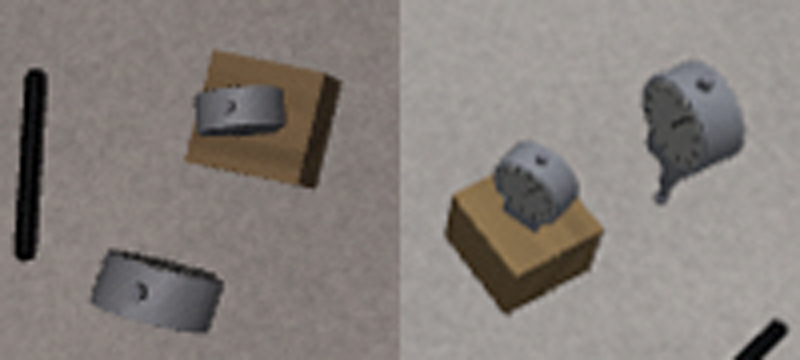

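Request:
{"fn": "carry_out", "kwargs": {"commands": [0.345,0.527,-0.05,0.99,-1,0.345,0.527,-0.05,0.99,-1,0.345,0.527,-0.05,0.99,-1,0.345,0.527,-0.05,0.99,-1,0.345,0.527,-0.05,0.99,-1,0.345,0.527,-0.05,0.99,-1,0.345,0.527,-0.05,0.99,-1,0.345,0.527,-0.05,0.99,-1], "grip_force": 30}}

```text
time_s: 0.95
tcp_pos: [0.3809, -0.4489, 0.2322]
eef_rot: [180.0, 0.0, -124.6]
contact_force: [0.5, -0.6, 0.1]
gripper_width: 0.0876
```

Request:
{"fn": "carry_out", "kwargs": {"commands": [0.345,0.527,-0.05,0.99,-1,0.345,0.527,-0.05,0.99,-1,0.345,0.527,-0.05,0.99,-1,0.345,0.527,-0.05,0.99,-1,0.345,0.527,-0.05,0.99,-1,0.345,0.527,-0.05,0.99,-1,0.345,0.527,-0.05,0.99,-1,0.345,0.527,-0.05,0.99,-1]}}

```text
time_s: 1.75
tcp_pos: [0.4913, -0.2803, 0.2163]
eef_rot: [180.0, 0.0, -92.9]
contact_force: [1.3, 0.8, 0.6]
gripper_width: 0.0879
```

Request:
{"fn": "carry_out", "kwargs": {"commands": [0,0,0,0,-1,0,0,0,0,-1]}}

```text
time_s: 1.95
tcp_pos: [0.491, -0.2808, 0.2163]
eef_rot: [180.0, 0.0, -93.0]
contact_force: [-0.4, 0.3, -0.6]
gripper_width: 0.0879
```

Run:
```python
from h import *
im,K,W=cap("wrist"); cv2.imwrite("pics/w1.png",im)
print(K.round(1).tolist()); np.savez("w1.npz",K=K,W=W)
print([proj(K,W,np.array(p)).round().tolist() for p in [(0.4913,-.2824,.108),(0.4913+.0018,-.2824+.0363,.108),(0.4913-.0018,-.2824-.0363,.108)]])
```

```text
[[334.2, 0.0, 275.8], [0.0, 334.2, 211.4], [0.0, 0.0, 1.0]]
[[277.0, 214.0], [277.0, 258.0], [277.0, 166.0]]
```

View pics/w1.png

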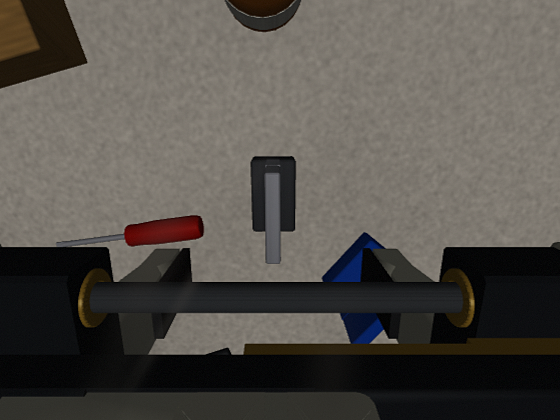

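Run:
```python
from h import *
d=np.load("w1.npz");K,W=d["K"],d["W"]
for p,z in [((273,172),.108),((273,263),.108),((368,233),.03),((368,233),.108),((325,278),.03),((325,278),.108)]: print(p,z,onz(K,W,p,z).round(4))
```

```text
(273, 172) 0.108 [ 0.4923 -0.3148  0.108 ]
(273, 263) 0.108 [ 0.4963 -0.2419  0.108 ]
(368, 233) 0.03 [ 0.3999 -0.2344  0.03  ]
(368, 233) 0.108 [ 0.4212 -0.2633  0.108 ]
(325, 278) 0.03 [ 0.4444 -0.1859  0.03  ]
(325, 278) 0.108 [ 0.455  -0.2265  0.108 ]
```

Request:
{"fn": "carry_out", "kwargs": {"commands": [0.088,0.062,-0.4,0,-0.2,0,0,-0.7,0,-0.2,0,0,-0.8,0,-0.2,0,0,-0.7,0,-0.2,0,0,-0.28,0,-0.2,0,0,0,0,-0.2,0,0,0,0,1,0,0,0,0,1], "grip_force": 50}}

```text
time_s: 2.8
tcp_pos: [0.4954, -0.2793, 0.103]
eef_rot: [-179.9, -0.0, -93.1]
contact_force: [-0.1, 0.1, 0.2]
gripper_width: 0.0418
```

Request:
{"fn": "carry_out", "kwargs": {"commands": [0,0,0,0,1,0,0,0,0,1,0,0,0,0,1,0,0,0,0,1]}}

```text
time_s: 3.2
tcp_pos: [0.4944, -0.2787, 0.1016]
eef_rot: [-180.0, -0.0, -93.0]
contact_force: [1.2, -0.2, -0.2]
gripper_width: 0.0117
```

Request:
{"fn": "carry_out", "kwargs": {"commands": [0,0,0.3,0,1,0,0,0.7,0,1,0,0,0.9,0,1,0,0,0.8,0,1,0,0,0.4,0,1,0,0,0,0,1]}}

```text
time_s: 3.8
tcp_pos: [0.4954, -0.279, 0.2282]
eef_rot: [-179.8, -0.0, -93.0]
contact_force: [0.5, 0.2, -5.9]
gripper_width: 0.0118
```

Request:
{"fn": "carry_out", "kwargs": {"commands": [-0.11,0.4,0,0.61,1,-0.11,0.7,0,0.61,1,-0.11,0.9,0,0.61,1,-0.11,0.9,0,0.61,1,-0.11,0.9,0,0.61,1,-0.11,0.8,0,0.61,1,-0.11,0.6,0,0.61,1,-0.11,0.4,0,0.61,1]}}

```text
time_s: 4.6
tcp_pos: [0.4573, -0.053, 0.2237]
eef_rot: [179.8, 0.1, -73.3]
contact_force: [0.1, 0.1, -6.4]
gripper_width: 0.0122
```

Request:
{"fn": "carry_out", "kwargs": {"commands": [0,0,-0.2,0,1,0,0,-0.2,0,1,0,0,-0.2,0,1,0,0,0,0,1]}}

```text
time_s: 5.0
tcp_pos: [0.458, -0.0555, 0.1993]
eef_rot: [179.8, 0.0, -73.6]
contact_force: [-0.4, -0.5, -5.9]
gripper_width: 0.0118
```

Run:
```python
from h import *
print(telemetry.get_state()["tcp_pos"])
im,K,W=cap("wrist"); s=cap("scene")[0]
cv2.imwrite("pics/w2.png",np.hstack([cv2.resize(im,(400,300)),cv2.resize(s[130:280,170:370],(400,300))]))
print(proj(K,W,np.array([.6648,.0064,.19])),proj(K,W,np.array([.506,-.041,.164])))
```

```text
[ 0.45797022 -0.0554849   0.19930317]
[-172.53924065  278.17843881] [187.04492956 254.96898329]
```

View pics/w2.png

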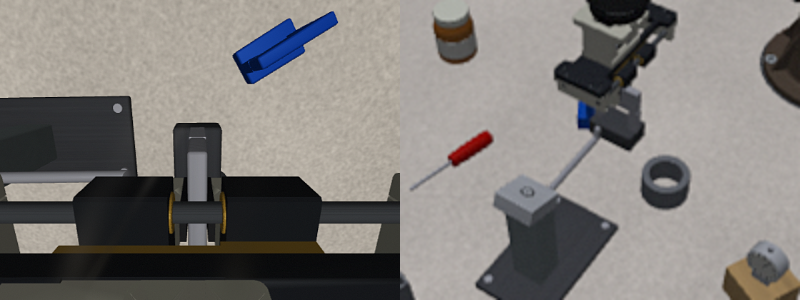

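Request:
{"fn": "carry_out", "kwargs": {"commands": [0,0,0.13,0,1,0,0,0,0,1,0.3,0.09,0,0,1,0.4,0.12,0,0,1,0.4,0.12,0,0,1,0.4,0.12,0,0,1,0,0,0,0,1]}}

```text
time_s: 5.8
tcp_pos: [0.5226, -0.0358, 0.2063]
eef_rot: [-179.9, -0.0, -73.5]
contact_force: [0.1, 0.3, -5.3]
gripper_width: 0.0117
```

Request:
{"fn": "carry_out", "kwargs": {"commands": [0.4,0.12,0,0,1,0.4,0.12,0,0,1,0.3,0.09,0,0,1,0,0,0,0,1]}}

```text
time_s: 6.2
tcp_pos: [0.5651, -0.023, 0.2061]
eef_rot: [-180.0, -0.0, -73.5]
contact_force: [-0.2, -0.4, -5.6]
gripper_width: 0.0118
```

Run:
```python
from h import *
st=telemetry.get_state();print(st["tcp_pos"],st["contact_force"])
s=cap("scene")[0]; t=cap("top")[0]
cv2.imwrite("pics/w3.png",np.hstack([cv2.resize(s[130:280,170:370],(400,300)),cv2.resize(t[110:215,200:340],(400,300))]))
```

```text
[ 0.56511003 -0.02299428  0.20606171] [-0.15370472 -0.44148959 -5.64280305]
```

View pics/w3.png

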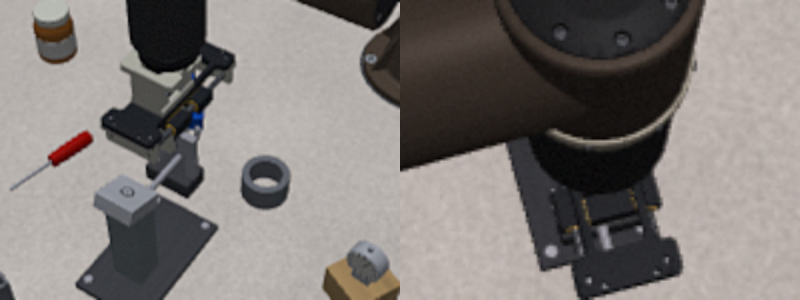

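Request:
{"fn": "carry_out", "kwargs": {"commands": [0,0,-0.15,0,1,0,0,-0.15,0,1,0,0,-0.12,0,1,0,0,-0.08,0,1,0,0,-0.04,0,1,0,0,0,0,1]}}

```text
time_s: 6.9
tcp_pos: [0.5631, -0.0237, 0.1847]
eef_rot: [180.0, -0.0, -73.5]
contact_force: [-0.4, -0.5, -5.3]
gripper_width: 0.0118
```

Request:
{"fn": "carry_out", "kwargs": {"commands": [0,0,-0.04,0,1,0,0,-0.04,0,1,0,0,0,0,1]}}

```text
time_s: 7.2
tcp_pos: [0.5637, -0.0236, 0.1833]
eef_rot: [-179.9, -0.0, -73.5]
contact_force: [-3.0, 1.1, 4.3]
gripper_width: 0.0119
```

Request:
{"fn": "carry_out", "kwargs": {"commands": [0,0,0.02,0,0.4,0,0,0,0,0.4,0,0,0,0,0.4,0,0,0,0,0.4]}}

```text
time_s: 7.6
tcp_pos: [0.5635, -0.0236, 0.1827]
eef_rot: [-180.0, -0.0, -73.5]
contact_force: [0.1, -0.5, -0.2]
gripper_width: 0.0264
```

Request:
{"fn": "carry_out", "kwargs": {"commands": [0,0,0.2,0,0.4,0,0,0.4,0,0.4,0,0,0.8,0,0.4,0,0,0.8,0,0.4,0,0,0.6,0,0.4,0,0,0,0,0.4]}}

```text
time_s: 8.2
tcp_pos: [0.5651, -0.0236, 0.2992]
eef_rot: [-179.6, -0.1, -73.5]
contact_force: [-0.5, 0.3, 0.7]
gripper_width: 0.026
```

Run:
```python
from h import *
st=telemetry.get_state();print(st["tcp_pos"],st["contact_force"],st["joints"])
s=cap("scene")[0]
cv2.imwrite("pics/w4.png",cv2.resize(s[130:280,170:370],(600,450)))
```

```text
[ 0.56505119 -0.02358323  0.29924987] [-0.5445354   0.294743    0.65272986] [ 17.48945081   8.31822074  -9.13724506   0.08591835 -72.14690002
  -1.01623201]
```

View pics/w4.png

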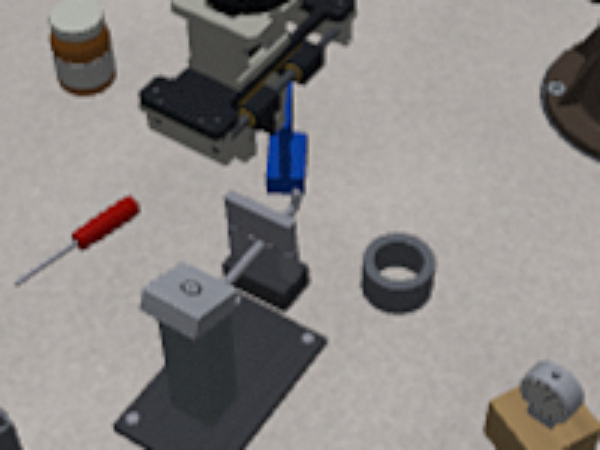

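Run:
```python
from h import *
import pickle
D=pickle.load(open("D0.pkl","rb"))
t,K,W=D["top"]; s,Ks,Ws=D["scene"]
print(tri(ray(K,W,(160,227.5)),ray(Ks,Ws,(354.3,261.3))), onz(K,W,(160,227.5),.105))
print([onz(K,W,p,.055) for p in [(152.5,212.7),(181.5,218.2),(176,245.5),(147,240)]])
```

```text
(array([0.44578913, 0.24758479, 0.08266161]), np.float64(0.0032856842637088734)) [0.44479561 0.24027362 0.105     ]
[array([0.48779342, 0.27589663, 0.055     ]), array([0.47529022, 0.19939596, 0.055     ]), array([0.40367066, 0.20945246, 0.055     ]), array([0.41601079, 0.28517979, 0.055     ])]
```

Request:
{"fn": "carry_out", "kwargs": {"commands": [-0.372,0.6,0,-0.36,0.4,-0.372,0.83,0,-0.36,0.4,-0.372,0.95,0,-0.36,-0.3,-0.372,0.95,-0.4,-0.36,-0.3,-0.372,0.95,-0.4,-0.36,-0.3,-0.372,0.95,-0.4,-0.36,-0.3,-0.372,0.83,-0.4,-0.36,-0.3,-0.372,0.6,-0.4,-0.36,-0.3]}}

```text
time_s: 9.05
tcp_pos: [0.4431, 0.2443, 0.2133]
eef_rot: [180.0, -0.0, -85.1]
contact_force: [0.3, -0.2, 0.2]
gripper_width: 0.057
```

Request:
{"fn": "carry_out", "kwargs": {"commands": [0,0,0,0,-0.3,0,0,0,0,-0.3]}}

```text
time_s: 9.25
tcp_pos: [0.4436, 0.2429, 0.2138]
eef_rot: [179.9, -0.1, -84.9]
contact_force: [1.2, -0.6, 0.2]
gripper_width: 0.057
```

Run:
```python
from h import *
st=telemetry.get_state();print(st["tcp_pos"],st["eef_rot"],st["joints"])
im,K,W=cap("wrist"); cv2.imwrite("pics/w5.png",im); np.savez("w5.npz",K=K,W=W)
print(proj(K,W,np.array([.4457,.2425,.118])))
```

```text
[0.44360498 0.24291303 0.21380332] [ 1.79923522e+02 -8.35759799e-02 -8.49301389e+01] [ 5.09931622e+01  6.15495345e+00 -2.31764372e+01  3.66021685e-03
 -6.07818509e+01 -4.59251467e+01]
[274.22923848 220.54340138]
```

View pics/w5.png

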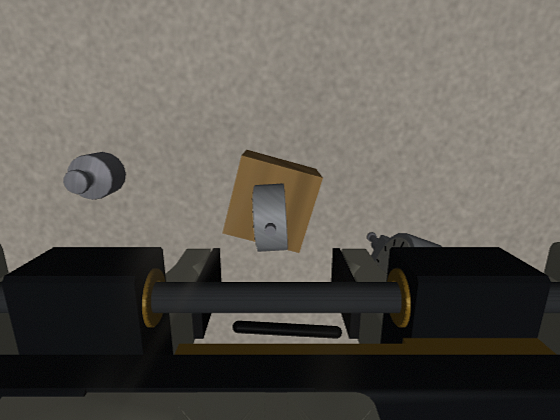

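Run:
```python
from h import *
import pickle
d=np.load("w5.npz");K,W=d["K"],d["W"]
a,b=[onz(K,W,p,.091) for p in[(269.5,185),(273,250)]]
print(a,b,(a+b)/2,np.linalg.norm(a-b),np.degrees(np.arctan2(*(b-a)[[1,0]])))
print("rim top",onz(K,W,(271,222),.118))
p=[onz(K,W,q,.055) for q in[(247,157),(321,177),(300,251),(223,234)]];print("stand",np.mean(p,0),np.array(p).round(3).tolist())
D=pickle.load(open("D0.pkl","rb"))
t,Kt,Wt=D["top"]; s,Ks,Ws=D["scene"]
print("other tip",onz(K,W,(370,238),.01))
f=lambda x,y:(100+x/4,200+y/4); g=lambda x,y:(320+(x-400)/4,215+y/4)
print("other knob",tri(ray(Kt,Wt,f(140,292)),ray(Ks,Ws,g(706,85))))
for q in[(95,300),(110,250),(222,285),(208,330)]: print(onz(Kt,Wt,f(*q),.06).round(3))
```

```text
[0.45135507 0.22196302 0.091     ] [0.44382851 0.2766718  0.091     ] [0.44759179 0.24931741 0.091     ] 0.05522408576600299 97.83329063179058
rim top [0.44795089 0.24381836 0.118     ]
stand [0.44683016 0.2484123  0.055     ] [[0.473, 0.206, 0.055], [0.406, 0.218, 0.055], [0.417, 0.29, 0.055], [0.491, 0.28, 0.055]]
other tip [0.33799086 0.2867488  0.01      ]
other knob (array([0.33141767, 0.28488924, 0.13640218]), np.float64(0.0036800157644753654))
[0.325 0.336 0.06 ]
[0.357 0.329 0.06 ]
[0.337 0.256 0.06 ]
[0.308 0.263 0.06 ]
```

Request:
{"fn": "carry_out", "kwargs": {"commands": [0.1,0.11,-0.4,0.68,-0.3,0,0,-0.7,0,-0.3,0,0,-0.8,0,-0.3,0,0,-0.7,0,-0.3,0,0,-0.3,0,-0.3,0,0,0,0,-0.3,0,0,0,0,1,0,0,0,0,1], "grip_force": 10}}

```text
time_s: 10.1
tcp_pos: [0.4491, 0.2478, 0.1001]
eef_rot: [-179.9, 0.1, -82.3]
contact_force: [0.5, 0.1, 0.2]
gripper_width: 0.0462
```

Request:
{"fn": "carry_out", "kwargs": {"commands": [0,0,0,0,1,0,0,0,0,1,0,0,0,0,1,0,0,0,0,1]}}

```text
time_s: 10.5
tcp_pos: [0.4484, 0.2474, 0.0991]
eef_rot: [-180.0, 0.0, -82.3]
contact_force: [-1.7, -0.1, 5.0]
gripper_width: 0.0241
```

Request:
{"fn": "carry_out", "kwargs": {"commands": [0,0,0.1,0,1,0,0,0.15,0,1,0,0,0.12,0,1,0,0,0,0,1]}}

```text
time_s: 10.9
tcp_pos: [0.4486, 0.2475, 0.1142]
eef_rot: [-179.9, 0.0, -82.3]
contact_force: [0.3, 0.4, -2.0]
gripper_width: 0.0242
```

Lifted cleanly with only the gauge's own weight (~2 N). Next I tilt it in the grip, using the hole's edge.

Request:
{"fn": "carry_out", "kwargs": {"commands": [0.017,-0.12,0,0,1,0.017,-0.12,0,0,1,0.017,-0.12,0,0,1,0,0,0,0,1]}}

```text
time_s: 11.3
tcp_pos: [0.4503, 0.2323, 0.1133]
eef_rot: [180.0, 0.0, -82.4]
contact_force: [-0.6, 2.0, -1.0]
gripper_width: 0.0237
```

Request:
{"fn": "carry_out", "kwargs": {"commands": [0.017,-0.12,0,0,1,0.017,-0.12,0,0,1,0,0,0,0,1,0,0,0,0,1]}}

```text
time_s: 11.7
tcp_pos: [0.4515, 0.2227, 0.1133]
eef_rot: [180.0, -0.0, -82.3]
contact_force: [0.1, 0.9, -2.4]
gripper_width: 0.0239
```

Run:
```python
from h import *
st=telemetry.get_state();print(st["tcp_pos"],st["eef_rot"],st["contact_force"],st["moment"])
s,K,W=cap("scene"); im=cap("wrist")[0]; cv2.imwrite("pics/s6.png",s)
x0,y0=310,210
cv2.imwrite("pics/w6.png",np.hstack([cv2.resize(s[y0:y0+90,x0:x0+90],(450,450)),cv2.resize(im,(350,263))[:,:].copy() if 0 else cv2.resize(im[60:410,100:450],(350,450))]))
```

```text
[0.45152822 0.22265381 0.11331797] [ 1.79973617e+02 -4.03900923e-02 -8.23418266e+01] [ 0.11011048  0.89767952 -2.40553619] [0.29027887 0.23850497 0.0181925 ]
```

View pics/w6.png

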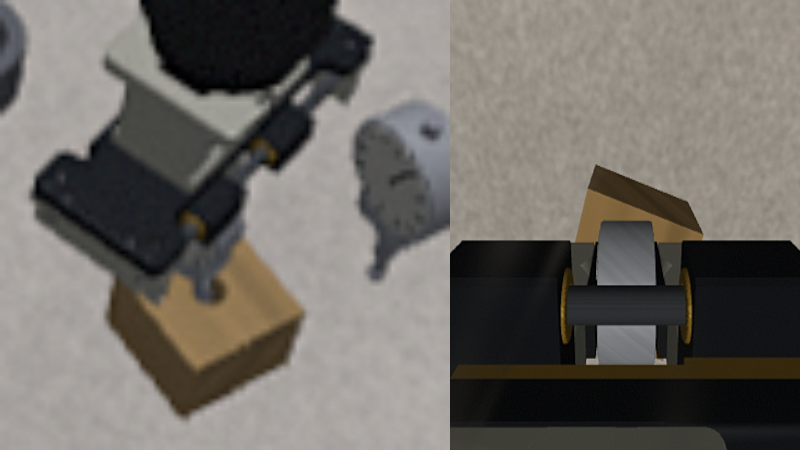

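Request:
{"fn": "carry_out", "kwargs": {"commands": [0,0,0,0,1,0,0,0,0,1,0.01,-0.06,0.35,0,1,0.01,-0.06,0.35,0,1,0.01,-0.06,0.35,0,1,0.01,-0.06,0.35,0,1,0,0,0.6,0,1,0,0,0.6,0,1], "grip_force": 40}}

```text
time_s: 12.6
tcp_pos: [0.4529, 0.2131, 0.2178]
eef_rot: [179.9, -0.1, -82.3]
contact_force: [1.2, 0.4, -1.2]
gripper_width: 0.0237
```

Request:
{"fn": "carry_out", "kwargs": {"commands": [0.4,0,0.6,0,1,0.7,0,0.6,0,1,0.7,0,0.6,0,1,0.5,0,0.4,0,1,0.2,0,0,0,1,0,0,0,0,1,0,0,0,0,1]}}

```text
time_s: 13.3
tcp_pos: [0.5521, 0.2132, 0.3038]
eef_rot: [179.9, -0.0, -82.3]
contact_force: [0.1, 0.4, -2.0]
gripper_width: 0.0234
```

Run:
```python
from h import *
st=telemetry.get_state();print(st["tcp_pos"],st["eef_rot"],st["contact_force"])
s,K,W=cap("scene"); cv2.imwrite("pics/s7.png",s)
T=R.from_euler('xyz',st["eef_rot"],degrees=True).as_matrix(); P=st["tcp_pos"]+T[:,2]*.003
u0=proj(K,W,P); print("P px",u0); x0,y0=int(u0[0])-40,int(u0[1])-30
a=cv2.resize(s[y0:y0+100,x0:x0+100],(800,800),interpolation=cv2.INTER_CUBIC)[200:800]
print("crop origin",x0,y0+25)
n=T[:,1]; lean=np.array([.136,-.991,0])
for th in(10,15,20,25,30):
    ax=np.cos(np.radians(th))*np.array([0,0,1])+np.sin(np.radians(th))*lean
    print(th,[((proj(K,W,P-ax*L)-[x0,y0+25])*8).round(1).tolist() for L in(55,66,86) for L in [L/1000]])
np.savez("s7.npz",K=K,W=W,P=P,n=n,o=[x0,y0+25])
cv2.imwrite("pics/w7.png",cv2.convertScaleAbs(a,alpha=1.5))
```

```text
[0.55205245 0.21321128 0.30378552] [ 1.79850312e+02 -4.60669400e-02 -8.23457448e+01] [ 0.07145734  0.42807519 -1.95102611]
P px [324.61308531 223.66361227]
crop origin 284 218
10 [[333.2, 177.4], [334.8, 202.6], [337.6, 247.5]]
15 [[346.3, 184.1], [350.4, 210.7], [357.8, 258.0]]
20 [[359.4, 189.8], [366.0, 217.6], [377.8, 267.2]]
25 [[372.3, 194.5], [381.4, 223.3], [397.7, 274.7]]
30 [[384.9, 198.1], [396.5, 227.7], [417.3, 280.7]]
```

View pics/w7.png

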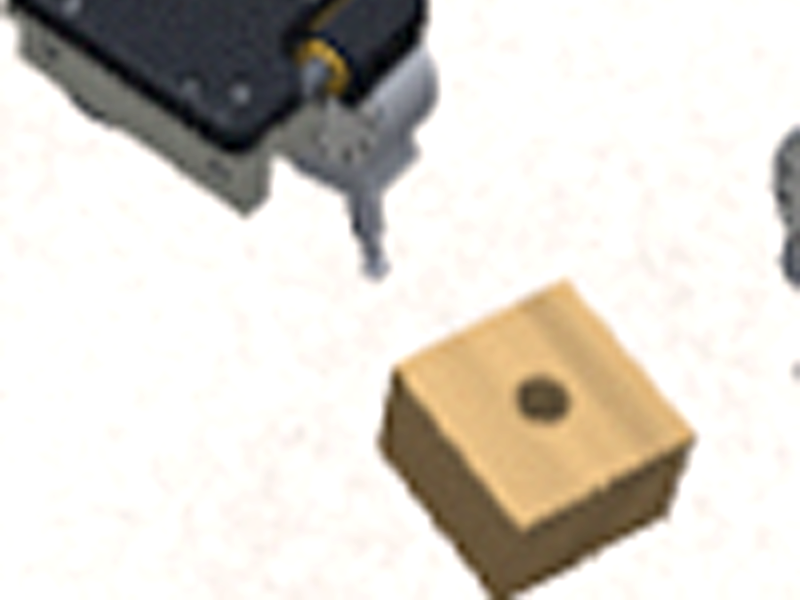

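Request:
{"fn": "carry_out", "kwargs": {"commands": [0.097,-0.27,0,-1,1,0.097,-0.27,0,-1,1,0.097,-0.27,0,-1,1,0.097,-0.27,0,-1,1,0.097,-0.27,0,-1,1,0.097,-0.27,0,-1,1,0.097,-0.27,0,-1,1]}}

```text
time_s: 14.05
tcp_pos: [0.5793, 0.1377, 0.3049]
eef_rot: [180.0, -0.0, -110.4]
contact_force: [-0.0, -0.0, -1.4]
gripper_width: 0.0238
```

Request:
{"fn": "carry_out", "kwargs": {"commands": [0.097,-0.27,0,-1,1,0.097,-0.27,0,-1,1,0.097,-0.27,0,-1,1,0.097,-0.27,0,-1,1,0.097,-0.27,0,-1,1,0.097,-0.27,0,-1,1,0.097,-0.27,0,-1,1]}}

```text
time_s: 14.75
tcp_pos: [0.6065, 0.0623, 0.3049]
eef_rot: [180.0, -0.0, -138.4]
contact_force: [0.1, -0.6, -1.9]
gripper_width: 0.0234
```

Request:
{"fn": "carry_out", "kwargs": {"commands": [0.097,-0.27,0,-1,1,0.097,-0.27,0,-1,1,0.097,-0.27,0,-1,1,0.097,-0.27,0,-1,1,0.097,-0.27,0,-1,1,0.097,-0.27,0,-1,1,0,0,0,-0.25,1,0,0,0,0,1]}}

```text
time_s: 15.55
tcp_pos: [0.6301, -0.0021, 0.3049]
eef_rot: [180.0, -0.0, -163.3]
contact_force: [0.2, 0.4, -1.6]
gripper_width: 0.0237
```

Run:
```python
from h import *
import pickle
D=pickle.load(open("D0.pkl","rb"))
t,K,W=D["top"]; s,Ks,Ws=D["scene"]
# ring centre: dark pixels inside bright pad
for nm,im,c in(("top",t,(256,134)),("scene",s,(233.5,225))):
    g=cv2.cvtColor(im,cv2.COLOR_BGR2GRAY).astype(float); y,x=np.mgrid[int(c[1])-4:int(c[1])+6,int(c[0])-5:int(c[0])+6]
    p=g[y,x]; w=np.clip(np.percentile(p,70)-p,0,None); print(nm,(w*x).sum()/w.sum(),(w*y).sum()/w.sum()); 
print(tri(ray(K,W,(256,133.8)),ray(Ks,Ws,(233.7,226))))
st=telemetry.get_state();print(st["tcp_pos"],st["eef_rot"],st["contact_force"])
s,K,W=cap("scene");cv2.imwrite("pics/s8.png",s); im,_,_=cap("wrist"); cv2.imwrite("pics/w8raw.png",im)
```

```text
top 255.31034482758622 133.47390493942217
scene 233.3764705882353 225.86515837104074
(array([0.66610462, 0.00734605, 0.1840449 ]), np.float64(0.002022834546206559))
[ 0.63005942 -0.00212279  0.30494343] [ 1.79984177e+02 -4.67527509e-02 -1.63284659e+02] [ 0.19195843  0.35108725 -1.56151411]
```

Request:
{"fn": "carry_out", "kwargs": {"commands": [0.03,0,-0.15,0,1,0.03,0,-0.15,0,1,0.03,0,-0.15,0,1,0.025,0.01,-0.14,0,1,0,0,0,0,1,0,0,0,0,1]}}

```text
time_s: 16.25
tcp_pos: [0.6355, -0.002, 0.2815]
eef_rot: [-180.0, -0.0, -163.3]
contact_force: [-0.8, 0.3, -1.7]
gripper_width: 0.0239
```

Run:
```python
from h import *
st=telemetry.get_state();print(st["tcp_pos"],st["eef_rot"],st["contact_force"])
s,K,W=cap("scene");cv2.imwrite("pics/s9.png",s)
P=st["tcp_pos"]-[0,0,.003]; n=np.array([-.3277,-.0977,.9397]); tip=P-n*.086
o=np.array([190,180])
print("tip",tip,((proj(K,W,tip)-o)*8).round(),"spot",((proj(K,W,np.array([.6655,.0075,.19]))-o)*8).round(),"ring seen",((np.array([233.5,226])-o)*8))
for th in(12,16,20,24):
    a=np.radians(th);ax=np.array([-.9583*np.sin(a),-.2857*np.sin(a),np.cos(a)])
    print(th,[((proj(K,W,P-ax*L)-o)*8).round().tolist() for L in(.05,.066,.082)])
cv2.imwrite("pics/w9.png",cv2.convertScaleAbs(cv2.resize(s[180:255,190:290],(800,600),interpolation=cv2.INTER_CUBIC),alpha=1.3))
```

```text
[ 0.6354595  -0.00204647  0.28151531] [-1.79992153e+02 -2.95273881e-02 -1.63323184e+02] [-0.77150016  0.28888025 -1.67369669]
tip [0.6636417  0.00635573 0.19770111] [348. 335.] spot [347. 355.] ring seen [348. 368.]
12 [[377.0, 234.0], [374.0, 272.0], [371.0, 309.0]]
16 [[370.0, 239.0], [365.0, 279.0], [360.0, 318.0]]
20 [[363.0, 243.0], [356.0, 285.0], [349.0, 325.0]]
24 [[357.0, 247.0], [348.0, 290.0], [339.0, 332.0]]
```

View pics/w9.png

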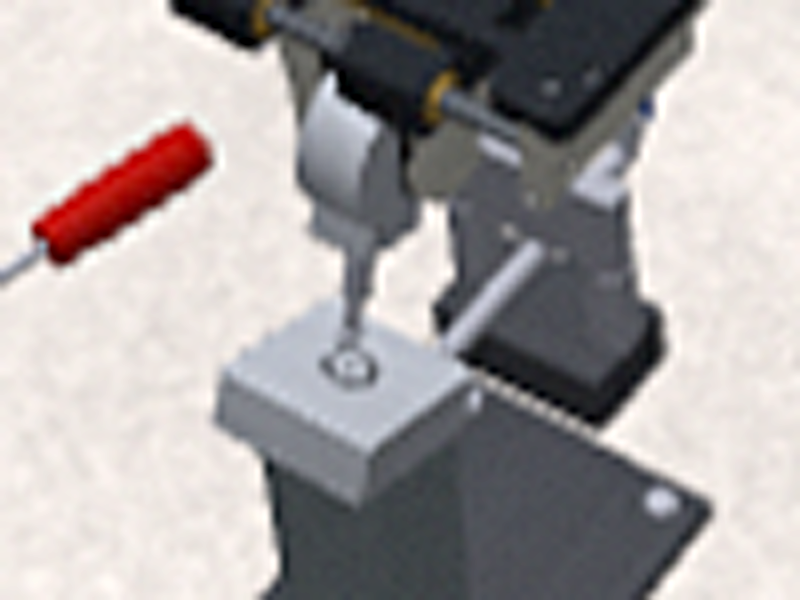

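Request:
{"fn": "carry_out", "kwargs": {"commands": [0.025,0.007,-0.07,0,1,0.025,0.007,-0.07,0,1,0.015,0.005,-0.045,0,1,0,0,0,0,1,0,0,0,0,1]}}

```text
time_s: 16.8
tcp_pos: [0.638, -0.0013, 0.2744]
eef_rot: [-180.0, -0.0, -163.3]
contact_force: [-0.4, 0.7, -0.5]
gripper_width: 0.0238
```

Run:
```python
from h import *
for i in range(3):
    st=telemetry.get_state();print(st["tcp_pos"],st["contact_force"]); cams.capture("scene")
```

```text
[ 0.63799461 -0.00126401  0.27440056] [-0.42222807  0.67532642 -0.50815444]
[ 0.63798687 -0.00125338  0.27446484] [-1.15257112  0.00242784 -1.21563795]
[ 0.63797779 -0.00124519  0.2745017 ] [-0.47103957  0.29203861 -1.42538706]
```

Request:
{"fn": "carry_out", "kwargs": {"commands": [0.016,0.005,-0.047,0,1,0,0,0,0,1,0,0,0,0,1]}}

```text
time_s: 17.25
tcp_pos: [0.6387, -0.0011, 0.2726]
eef_rot: [-180.0, 0.0, -163.3]
contact_force: [-0.1, -0.1, -0.3]
gripper_width: 0.0239
```

```bash
cat > f.py <<'E'
from h import *
F=[]
for i in range(5):
    st=telemetry.get_state();F.append(st["contact_force"]); cams.capture("scene")
print(st["time_s"],st["tcp_pos"],np.mean(F,0),"axial rel.",(np.mean(F,0)+[0,0,1.7])@[-.3277,-.0977,.9397])
E
python3 f.py
```

```text
17.45 [ 0.63871555 -0.00103855  0.27259899] [-0.44797673  0.12445808 -0.11231079] axial rel. 1.626593966165329
```

Request:
{"fn": "carry_out", "kwargs": {"commands": [0.012,0.004,-0.035,0,1,0.012,0.004,-0.035,0,1,0,0,0,0,1,0,0,0,0,1]}}

```text
time_s: 17.9
tcp_pos: [0.6396, -0.0008, 0.2698]
eef_rot: [-180.0, -0.0, -163.3]
contact_force: [-1.1, -0.6, 1.3]
gripper_width: 0.0236
```

```bash
python3 f.py
python3 - <<'E'
from h import *
s,K,W=cap("scene");cv2.imwrite("pics/s10.png",s)
a=cv2.imread("pics/s9.png")
d=cv2.absdiff(s,a).max(2)
print("weight area change",d[200:235,243:275].mean().round(2),"ref bg",d[300:340,150:200].mean().round(2), "stem/ball area",d[205:230,222:245].mean().round(2))
E
```

```text
18.1 [ 0.63960654 -0.0007849   0.26974993] [-1.07669604 -0.54576084  1.60971024] axial rel. 3.5162888373121683
weight area change 6.36 ref bg 2.39 stem/ball area 17.24
```

```bash
python3 -c "
from plant import r,telemetry
print(r.close_job()); print(telemetry.get_state()['contact_force'])"
```

```text
the job is handed in; nothing more can be done
None
the job is handed in; nothing more can be done
```

I hung the steel test weight on the hook arm and let go of it. The gauge is held on the pad with the plunger about half in, and I handed the job in at about 18 s of the 56 s. No verdict came back.

**Weight:** The fingers read no load after I let go, and a camera view showed the weight hanging by its window. I did not check it again after pressing the gauge. An image comparison over that area changed a little (6.4 against 2.4 for background), and that area also takes in the moving gripper, so it settles nothing.

**Gauge tilt:** The arm can only turn about vertical. I gripped the gauge lightly, leaned it against the edge of the stand's hole to tilt it in the fingers, then tightened the grip to 40 N. The tilt measured about 16–20°, against the pad's 20°. I did not measure it again under load.

**Contact on the pad:**

| Check | Last reading | Allowed |
|---|---|---|
| Force along the gauge axis | about 3.5 N | 0.5–10 N |
| Plunger travel, from geometry | about 4.6 mm | 2–8.5 mm |
| Plunger travel, from force | about 6 mm | 2–8.5 mm |
| Tip distance from ring centre (calculated) | about 1 mm | 8 mm |

**What disagreed:**
- The two plunger estimates differ by about 1.4 mm.
- The scene and top cameras differed by about 6 mm on the ring's height, so I used the given 190 mm.
- The tip's position in the ring comes from calculation and a view taken just before contact, not from a picture of the final pose.

I did not touch the other things on the desk.

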